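# Load the vaccine cool crate by feel

### The job

Before pulling any cassette, press the crate's covers down with the empty fingers to feel which wells are free (the cover gives way deeply) and which are blocked. Then pull all the vial cassettes one by one out of the sprung clip strip and set each in a free well of its own, upright and fully down on its sunken cover, never letting one fall over. Only when all of them are in, lay the logger centred lengthwise along its narrow raised rest; leave the sanitiser, the dish and the glove box where they are.

Things in the scene. Friction and masses are not known exactly. Their poses are not given: they have to be found in the camera images.
- crate: Blue plastic cool crate fixed to the bench, 198 (x) by 150 mm (y), 72 mm high. Origin: centre of its underside; z up. Eight wells, four along its x by two along its y, each 42 mm (x) by 66 mm (y) inside, walls and floor 6 mm. Each is closed by a flat white sprung cover 6 mm below the rim. Cold bricks hidden under three or four covers block those wells; only pressing shows which.
- cover0 (a joint): How far cover 0 (39 x 63 mm, top face centre at crate x = -72, y = -36, z = 66 mm when up) is pressed straight down, m: 0 up, 0.045 fully down. In a free well it yields to 0.5 to 1 N and springs back; a cassette's weight takes it fully down (its underside then 21 mm above the crate's, shoulder 9 mm above the rim). In a blocked well it stops hard after 4 mm.
- cover1 (a joint): How far cover 1 (39 x 63 mm, top face centre at crate x = -24, y = -36, z = 66 mm when up) is pressed straight down, m: 0 up, 0.045 fully down. In a free well it yields to 0.5 to 1 N and springs back; a cassette's weight takes it fully down (its underside then 21 mm above the crate's, shoulder 9 mm above the rim). In a blocked well it stops hard after 4 mm.
- cover2 (a joint): How far cover 2 (39 x 63 mm, top face centre at crate x = 24, y = -36, z = 66 mm when up) is pressed straight down, m: 0 up, 0.045 fully down. In a free well it yields to 0.5 to 1 N and springs back; a cassette's weight takes it fully down (its underside then 21 mm above the crate's, shoulder 9 mm above the rim). In a blocked well it stops hard after 4 mm.
- cover3 (a joint): How far cover 3 (39 x 63 mm, top face centre at crate x = 72, y = -36, z = 66 mm when up) is pressed straight down, m: 0 up, 0.045 fully down. In a free well it yields to 0.5 to 1 N and springs back; a cassette's weight takes it fully down (its underside then 21 mm above the crate's, shoulder 9 mm above the rim). In a blocked well it stops hard after 4 mm.
- cover4 (a joint): How far cover 4 (39 x 63 mm, top face centre at crate x = -72, y = 36, z = 66 mm when up) is pressed straight down, m: 0 up, 0.045 fully down. In a free well it yields to 0.5 to 1 N and springs back; a cassette's weight takes it fully down (its underside then 21 mm above the crate's, shoulder 9 mm above the rim). In a blocked well it stops hard after 4 mm.
- cover5 (a joint): How far cover 5 (39 x 63 mm, top face centre at crate x = -24, y = 36, z = 66 mm when up) is pressed straight down, m: 0 up, 0.045 fully down. In a free well it yields to 0.5 to 1 N and springs back; a cassette's weight takes it fully down (its underside then 21 mm above the crate's, shoulder 9 mm above the rim). In a blocked well it stops hard after 4 mm.
- cover6 (a joint): How far cover 6 (39 x 63 mm, top face centre at crate x = 24, y = 36, z = 66 mm when up) is pressed straight down, m: 0 up, 0.045 fully down. In a free well it yields to 0.5 to 1 N and springs back; a cassette's weight takes it fully down (its underside then 21 mm above the crate's, shoulder 9 mm above the rim). In a blocked well it stops hard after 4 mm.
- cover7 (a joint): How far cover 7 (39 x 63 mm, top face centre at crate x = 72, y = 36, z = 66 mm when up) is pressed straight down, m: 0 up, 0.045 fully down. In a free well it yields to 0.5 to 1 N and springs back; a cassette's weight takes it fully down (its underside then 21 mm above the crate's, shoulder 9 mm above the rim). In a blocked well it stops hard after 4 mm.
- strip: Aluminium clip strip fixed to the bench, 236 (x) by 110 mm (y), side walls 48 mm high. Origin: centre of its underside. Four slots at x = -81, -27, 27, 81 mm, floor 8 mm up. In each a cassette stands between 28 mm high grey blocks (2.5 mm play along x), held by sprung steel rollers over its end beads: pull straight up with 10 to 20 N; clear after 45 mm.
- cassette0: Vial cassette 0, 0.25-0.35 kg, may be absent. White body 30 (x) by 56 (y, over the end beads) by 60 mm high, amber vials in its faces; on top a grey grip fin 14 mm thick (x), 40 mm long (y), 60 to 100 mm above the underside. Origin: centre of underside; z up. Starts in a strip slot, axes along the strip's. Goes into a well long side to long side, either way round.
- cassette1: Vial cassette 1, 0.25-0.35 kg, may be absent. White body 30 (x) by 56 (y, over the end beads) by 60 mm high, amber vials in its faces; on top a grey grip fin 14 mm thick (x), 40 mm long (y), 60 to 100 mm above the underside. Origin: centre of underside; z up. Starts in a strip slot, axes along the strip's. Goes into a well long side to long side, either way round.
- cassette2: Vial cassette 2, 0.25-0.35 kg, may be absent. White body 30 (x) by 56 (y, over the end beads) by 60 mm high, amber vials in its faces; on top a grey grip fin 14 mm thick (x), 40 mm long (y), 60 to 100 mm above the underside. Origin: centre of underside; z up. Starts in a strip slot, axes along the strip's. Goes into a well long side to long side, either way round.
- cassette3: Vial cassette 3, 0.25-0.35 kg, may be absent. White body 30 (x) by 56 (y, over the end beads) by 60 mm high, amber vials in its faces; on top a grey grip fin 14 mm thick (x), 40 mm long (y), 60 to 100 mm above the underside. Origin: centre of underside; z up. Starts in a strip slot, axes along the strip's. Goes into a well long side to long side, either way round.
- logger: Temperature logger, a white plastic bar 110 mm along its x, 36 mm along y, 28 mm high, 0.1 to 0.2 kg, lying loose on the bench. Origin: centre of its underside; x along its length.
- logger_mid (a point): Centre of the logger bar, 14 mm above its origin.
- rest: Logger rest fixed to the bench: a steel foot 70 x 60 mm, a post, and on it a narrow flat plate 80 mm along its x, 24 mm along its y, 8 mm thick, with no rim, its top face 70 mm above the bench. Origin: centre of the underside of the foot; z up.
- rest_top (a point): Centre of the top face of the rest's plate; axes as the rest's.
- sanitiser: Bystander: bottle of hand sanitiser, 60 mm across, 125 mm high, standing on the bench. Origin: centre of its underside.
- dish: Bystander: steel bowl, 120 mm across, 45 mm high, on the bench. Origin: centre of its underside.
- glove_box: Bystander: white glove box 90 x 220 x 70 mm on the bench. Origin: centre of its underside.
Mind the look-alikes: they are no part of the job. What is shaped like the cassette3 but purple is not meant.

How it is judged:
By the outcome, as a careful person would: the job done as asked, in the order asked, and still so for the second after the job is handed in, with the robot touching nothing.
Of brick0, brick1, brick2, brick3, brick4, brick5, brick6, brick7 only 3 to 4 are there at a start; the rules pass over those that are not, and their reading is None.
Of cassette0, cassette1, cassette2, cassette3 only 3 to 4 are there at a start; the rules pass over those that are not, and their reading is None.
At some moment in a run one of logger may be knocked a few centimetres aside while the robot is not near it.
It also fails if it takes over 210 s, if anything falls off the work surface, if the arm or the gripper's body presses on something with over 40 N, if the wrist force passes 120 N, or if a joint passes its speed limit or range.

### The arm

A 6-joint arm with a two-finger parallel gripper is mounted at the origin on the work surface. World frame = base frame: x ahead of the robot, y to its left, z up, the work surface at z = 0. Lengths are in mm, angles in rad, forces in N, time in s.
With the tool pointing down it reaches from about 325 to 900 mm from the base axis. Payload 6.1 kg.
Tool frame: the origin (TCP) lies between the finger pads; the fingertips stand 25 mm ahead of it and the grasp point (between the pads) lies 6 mm ahead of it (ctrl.tips_ahead is the distance from the TCP to the fingertips, in mm); z points along the fingers, y is the line along which they close (so a half turn about z gives the same grasp; the last joint's range is limited). The gripper opens to 87 mm and grips with 3 to 60 N. Pads are 19 mm wide; open, the fingers measure 117 mm over their backs; the gripper's body (75 mm by 190 mm) begins 51 mm behind the grasp point.
Start: joints at [-0.126, 0.22, 1.526, -0, 1.395, -0.126], TCP at [624.993, -0.003, 247.538] pointing down, gripper open.
Joint ranges: [-2.98, 2.98], [-0.91, 2.08], [0.09, 2.57], [-1.24, 4.39], [0.2, 2.65], [-2.68, 2.68]. Speed limits (rad/s): [2.57, 2.57, 3.01, 3.14, 3.14, 3.14].

### API

Orientations are given as a unit quaternion [w, x, y, z].
In Python, from rig import telemetry, viewer, finish_job, spotter, ctrl gives the robot as it stands.
- The arm moves only by the tool servo_tool, never from a script. Its argument "motion" is a list of rows, each an object with "rotation": the turn, a rotation vector about the world's x, y, z in degrees, a list of three; "linear": the shift along the world's x, y, z in mm, a list of three; "claw": the closure, from -1 (fully open) to 1 (shut). A call has 1 to 20 rows; each row is the pose to reach, as a shift and turn from the pose commanded when the call began; what a row does not reach only later rows make up. A row lasts 1/8 s, in which the tool goes at most 62.5 mm and 10.7 degrees, less where a joint would pass 70% of its speed; a pose out of reach is approached as far as the arm can. A call with a gripper value outside its range is refused whole. The fingers move at their own pace and stop on an object; "squeeze" is the grip in N (left out, the last holds). Time passes only in rows, so rows that repeat a pose let the fingers close. It gives the time, the measured TCP pose, the force, the opening and the grip force at its end, in the units of the state.
- telemetry.read_state(): the state, without advancing time (a new reading comes with each control period).
- viewer.grab_frame(name): name is "scene" or "side" or "wrist"; returns (picture, depth): 400x640x3 uint8, blue, green, red; 400x640 float32, mm along the optical axis (not along the pixel's ray), 0 where there is no reading.
- viewer.camera_info(name): a dict with "fx", "fy", "cx", "cy" (pixels), "rvec" (rotation vector, rad) and "tvec" (3), from world to camera coordinates, as OpenCV has them. Camera axes: x right, y down, z forward; pixel columns grow to the right and rows downward; lengths in mm; the calibration is good to about 2 mm. A picture is of the moment at which its call begins: read the wrist's pose just before it. camera_info takes no time and is no camera call; for the wrist camera it gives the pose at the moment of the call.
- finish_job(): hands the job in; it is judged then, once.
Trained networks look in the newest picture that a camera, given by its name, has taken for a name from the list of things; names that differ only in an ending like _2 or _b are one class to them, and where a whole thing is asked for, a point or a joint stands for the part that bears it (a point fixed in the world has none). Each returns a list of dicts, best first, with "score" (0 to 1); they miss things now and then, are a little off and sometimes report something else, mostly with a low value. They report only what shows in the picture. A call takes as long as a camera call. They do not tell look-alikes from the thing itself.
- spotter.recognise(camera, query): "bbox" ([centre column, centre row, width, height] in pixels, round what is visible of it).
The state is a dict: "time": time; "joint_pos": joint angles; "qvel": joint speeds; "tau": joint torques, N m; "eef_pos": TCP position; "ee_rot": TCP orientation; "contact_force": force on the tool from outside, world axes, zero at the start; "wrist_torque": the same for the moment, N m; "finger_gap": finger opening in mm; "grip_force": force on a finger pad.
Only numpy, scipy, OpenCV 4.12 (cv2) and the standard library are available. Lean on these libraries where they do the work, as an engineer would, in place of code of your own. Each camera call takes 0.05 s, during which the arm holds its last target. There are 200 camera calls.

## Working session

There is one attempt and no reset: what is moved stays moved. The work goes in short steps, Python scripts to look and compute and a tool call to move; the robot and the scene stay as the last step left them, time stands still between calls to the robot, and variables do not carry over. Pictures are saved under pics/ and viewed, at most 14 in all, crops included, and the job is handed in when it is done.

Besides the shell and the picture viewer there is one more tool, called after ">>>" as a command line: name --argument value ..., lists and objects as JSON in quotes. servo_tool: Moves the arm, as the interface text tells. Its arguments: {"type":"object","properties":{"motion":{"type":"array"},"squeeze":{"type":"number"}},"required":["motion"]}

```bash
ls; mkdir -p pics; cat > h.py <<'E'
import numpy as np, cv2
from rig import telemetry, viewer, finish_job, spotter, ctrl
def cam(n):
    c=viewer.camera_info(n); R=cv2.Rodrigues(np.array(c["rvec"],float))[0]; return c,R,np.array(c["tvec"],float).ravel()
def cloud(n,d):
    c,R,t=cam(n); v,u=np.mgrid[:400,:640]
    P=np.stack([(u-c["cx"])/c["fx"]*d,(v-c["cy"])/c["fy"]*d,d],-1)
    return (P-t)@R   # world XYZ per pixel
def proj(n,X):
    c,R,t=cam(n); p=np.atleast_2d(X)@R.T+t
    return np.c_[p[:,0]/p[:,2]*c["fx"]+c["cx"],p[:,1]/p[:,2]*c["fy"]+c["cy"]]
E
python3 - <<'E'
from h import *
print(telemetry.read_state())
for n in("scene","side","wrist"):
    p,d=viewer.grab_frame(n); cv2.imwrite(f"pics/{n}0.png",p); np.save(f"{n}0.npy",d)
    W=cloud(n,d); np.save(f"{n}0w.npy",W)
    c,R,t=cam(n); print(n,-R.T@t,c["fx"])
    for q in ["crate","strip","cassette0","logger","rest","sanitiser","dish","glove_box"]:
        for r in spotter.recognise(n,q)[:6]:
            u,v=int(r["bbox"][0]),int(r["bbox"][1])
            print(q,np.round(r["score"],2),np.round(r["bbox"]),W[min(v,399),min(u,639)].round())
E
```

```text
pics
{'time': 0.0, 'joint_pos': array([-1.26029974e-01,  2.21229397e-01,  1.52763451e+00,  6.65429251e-06,
        1.39466317e+00, -1.26089719e-01]), 'qvel': array([-0.00173561,  0.00021996, -0.00139861,  0.00128409, -0.00183159,
        0.00052368]), 'tau': array([-1.67445501e-05, -4.94609964e+01, -3.87383544e+01,  6.99962187e-02,
        5.70271199e-02, -1.42064664e-04]), 'eef_pos': array([6.24427634e+02, 1.14555909e-01, 2.46422780e+02]), 'ee_rot': array([-7.66491263e-04,  7.07085742e-01,  7.07127159e-01, -5.89921770e-04]), 'contact_force': array([-0.70782604, -0.10044124, -1.49380597]), 'wrist_torque': array([ 0.00334797, -0.03489896,  0.04036785]), 'grip_force': 0.0, 'finger_gap': 86.92697014584611}
scene [1054.22429721  632.07865508 1329.19475207] 492.6944530827572
crate 0.69 [368. 236.  85.  79.] [579. 155.  67.]
crate 0.65 [304. 107.  18.  24.] [ 464. -387.   47.]
strip 0.74 [315. 184.  76.  48.] [669.   8. 227.]
cassette0 0.68 [294. 181.  13.  25.] [ 663. -123.   73.]
cassette0 0.65 [308. 263.  19.  26.] [769. 127.  57.]
cassette0 0.42 [320. 165.  17.  20.] [663.  25. 333.]
l
[... 1194 characters left out ...]
0.83 [372. 312.  56.  49.] [ 703. -309.    6.]
dish 0.47 [269. 166.  32.  16.] [466. 319.  18.]
glove_box 0.87 [382. 229.  46.  74.] [ 765. -106.   69.]
wrist [625.85254949  69.20702199 385.29499739] 331.5490204891253
crate 0.57 [254.  72. 246. 144.] [568. 109.  59.]
strip 0.69 [168.  60.  50.  83.] [492. 118.  66.]
strip 0.57 [278. 286. 198.  96.] [616.  28. 311.]
cassette0 0.95 [346. 306.  30.  28.] [ 653. -113.   95.]
cassette0 0.68 [210. 315.  33.  34.] [583.  -8. 267.]
cassette0 0.68 [467.  52.  81.  77.] [759. 124.  67.]
cassette0 0.67 [250. 310.  37.  43.] [ 554. -129.   75.]
cassette0 0.59 [298. 312.  38.  41.] [ 606. -119.   94.]
glove_box 0.97 [467. 222. 150. 197.] [774. -32.  71.]
```

```bash
python3 - <<'E'
import cv2
a=cv2.imread("pics/scene0.png")[70:350,200:480]; b=cv2.imread("pics/side0.png")[120:400,210:440]
cv2.imwrite("pics/m.png",cv2.hconcat([cv2.resize(a,(440,440),interpolation=2),cv2.resize(b,(361,440),interpolation=2)])[:,:800])
E
```

```text
(no output)
```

View pics/m.png

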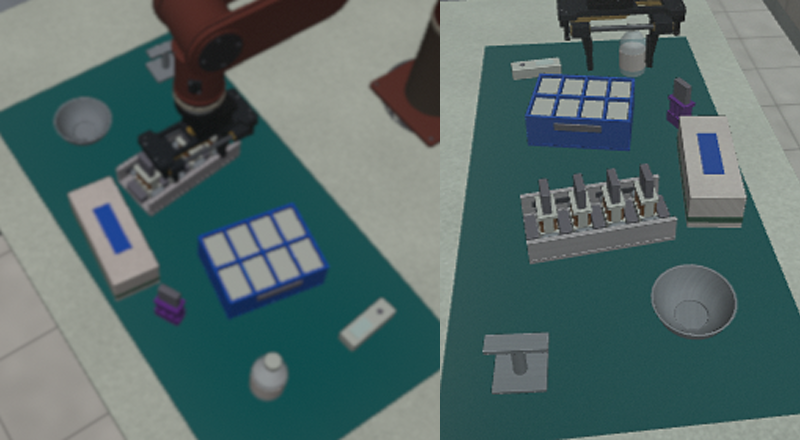

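View pics/wrist0.png

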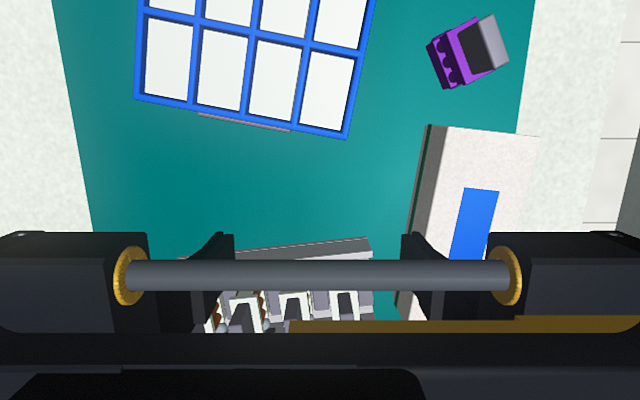

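The strip holds four white cassettes with grey fins (side px ~277,254; 298,250; 319,247; 339,243). The purple look-alike (side 362,187; wrist 467,52) is not meant. The crate is at scene (368,236), the logger bar at scene (433,278), and the rest at side (258,350). The glove box only resembles the logger.

```bash
cat >> h.py <<'E'
def rect(P,lo=0.5,hi=99.5):
    (c,s,a)=cv2.minAreaRect(P[:,:2].astype(np.float32)); 
    if s[0]<s[1]: s=s[::-1]; a+=90
    a=(a+90)%180-90
    return np.round(c,1),np.round(s,1),round(a,1)
def clus(W,z0,z1,box,mask=None):
    m=(W[...,2]>z0)&(W[...,2]<z1)&(W[...,0]>box[0])&(W[...,0]<box[1])&(W[...,1]>box[2])&(W[...,1]<box[3])
    if mask is not None: m&=mask
    n,l,s,c=cv2.connectedComponentsWithStats(m.astype(np.uint8))
    return [W[l==i] for i in range(1,n) if s[i,4]>=12]
E
python3 - <<'E'
from h import *
for n in("scene","side"):
    W=np.load(n+"0w.npy"); im=cv2.imread(f"pics/{n}0.png"); h=cv2.cvtColor(im,cv2.COLOR_BGR2HSV)
    for nm,z0,z1,b in [("crate",62,80,(430,720,20,290)),("crateTop",68,80,(430,720,20,290)),("fins",98,120,(430,720,-230,-80)),("strip",40,56,(430,740,-260,-50)),("rest",63,78,(350,560,-480,-300)),("logger",20,40,(380,600,280,460)),("glove",60,80,(700,900,-200,100)),("sani",60,140,(620,760,260,400)),("dish",30,60,(600,800,-450,-230)),("purple",20,120,(680,840,80,200))]:
        for P in clus(W,z0,z1,b):
            if len(P)>=12: print(n,nm,len(P),*rect(P),P[:,2].max().round(),np.median(P[:,2]).round())
E
```

```text
scene crate 3093 [569.7 139.2] [199.9 160.3] -10.7 80.0 68.0
scene crateTop 1280 [570.  139.2] [199.2 154.2] -10.6 80.0 71.0
scene crateTop 12 [490.2 113.3] [25.5 12.9] 27.4 72.0 69.0
scene crateTop 18 [549. 197.] [20.4 16.3] 80.4 75.0 69.0
scene crateTop 16 [644.4 153.7] [20.4 15.2] -69.2 72.0 70.0
scene crateTop 19 [656.7 165.2] [21.3 13.3] -82.0 71.0 69.0
scene fins 60 [ 657.2 -132.2] [42.6 14.7] -89.2 114.0 108.0
scene strip 32 [ 469.3 -102.3] [33.3  9.1] 2.2 55.0 48.0
scene strip 55 [ 673.2 -182.6] [53.1 12.5] 6.0 53.0 48.0
scene strip 193 [596.3 -93. ] [180.7  21.6] 6.0 55.0 47.0
scene strip 36 [ 665. -133.] [59.1 20.1] -63.8 56.0 46.0
scene rest 99 [ 464.4 -388.2] [62.8 30.2] -7.2 77.0 71.0
scene logger 465 [476.8 341.9] [112.7  36.4] 7.3 36.0 28.0
scene glove 2036 [778.9 -55.6] [227.   90.5] 83.7 80.0 71.0
scene sani 427 [698.  334.5] [58.7 56.1] -57.0 133.0 91.0
scene dish 323 [ 694.  -330.3] [119.5 115.5] 60.0 52.0 41.0
scene purple 318 [768.  126.8] [53.6 29.2] -52.2 108.0 62.0
side crate 1845 [569.  136.3] [197.6 158.7] -10.6 74.0 65.0
side crateTop 462 [568.8 134.6] [197
[... 642 characters left out ...]
.0 46.0
side strip 63 [ 646.8 -145.9] [43.7 21.8] -45.7 56.0 47.0
side strip 53 [ 597.1 -160.2] [31.5 17.9] -30.4 55.0 47.0
side strip 48 [ 549.3 -170.1] [25.4  7.9] 8.5 56.0 47.0
side strip 53 [ 496.4 -175.4] [27.8  9.7] 12.4 55.0 47.0
side strip 396 [ 579.6 -195.8] [235.6  11.4] 6.4 50.0 46.0
side rest 513 [ 452.8 -391.1] [80.2 26.3] -3.6 72.0 69.0
side logger 199 [475.  336.7] [108.7  42.9] 9.6 29.0 25.0
side glove 1827 [777.7 -58.6] [222.4  90.4] 83.6 72.0 68.0
side sani 27 [693.3 332.2] [26.8 24.1] 84.0 125.0 123.0
side sani 214 [690.7 316.6] [56.4 36.9] -8.0 110.0 81.0
side dish 661 [ 693.1 -331.4] [117.9 117.6] -88.3 47.0 40.0
side purple 309 [762.4 121.1] [52.7 29.1] -61.0 102.0 60.0
```

>>> servo_tool --motion '[{"linear": [-28,35,0],"rotation": [0,0,-5],"claw": 1},{"linear": [-55,70,0],"rotation": [0,0,-10.7],"claw": 1},{"linear": [-55,70,0],"rotation": [0,0,-10.7],"claw": 1},{"linear": [-55,70,0],"rotation": [0,0,-10.7],"claw": 1},{"linear": [-55,70,0],"rotation": [0,0,-10.7],"claw": 1}]' --squeeze 20

```text
time: 1.98
eef_pos: [570.6, 69.2, 247.6]
ee_rot: [0.0, 0.77, 0.638, 0.0]
contact_force: [0.5, -0.2, 1.7]
finger_gap: 44.9
grip_force: 0.0
```

```bash
python3 - <<'E'
from h import *
n="wrist"; p,d=viewer.grab_frame(n); cv2.imwrite("pics/w1.png",p); W=cloud(n,d)
hsv=cv2.cvtColor(p,cv2.COLOR_BGR2HSV)
for P in clus(W,60,80,(430,720,20,290)): print(len(P),*rect(P),np.median(P[:,2]))
cov=cv2.inRange(hsv,(0,0,190),(180,40,255))>0
for P in clus(W,55,75,(430,720,20,290),cov): 
    if len(P)>300: print("cov",len(P),*rect(P),np.median(P[:,2]).round(1))
s=telemetry.read_state();print(s["eef_pos"],s["contact_force"],s["finger_gap"])
E
```

```text
35401 [570.2 138.3] [198.2 156.7] -10.7 66.89821832287396
cov 3168 [505.  187.9] [62.8 41.1] 79.0 66.6
cov 3155 [552.3 179.5] [63.9 40.3] 78.9 66.6
cov 3133 [600.4 169.8] [62.5 38.2] 79.1 66.5
cov 3146 [647.3 160.9] [62.3 38.9] 79.4 66.5
cov 2638 [491.8 116.8] [62.3 41. ] 79.2 66.6
cov 2654 [538.7 107.9] [62.4 40.4] 79.4 66.5
cov 2645 [586.7  98.7] [62.6 38.6] 79.3 66.5
cov 2649 [633.9  89.9] [62.4 38.8] 79.1 66.5
[570.5531899   69.11525106 247.50398672] [-0.19517251  0.02820249 -0.44980293] 40.96483734553988
```

View pics/w1.png

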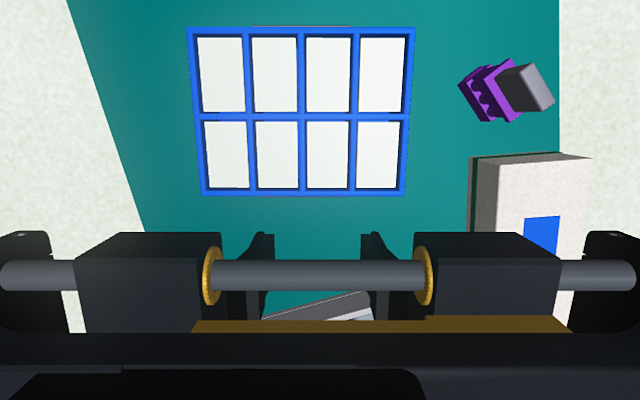

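The crate's eight wells show squarely (crate px ~188–415 × 27–195), and the cover centres agree with my calculation. Probing starts at well 0.

>>> servo_tool --motion '[{"linear": [-40,24,-30],"claw": 1},{"linear": [-78,47,-70],"claw": 1},{"linear": [-78,47,-110],"claw": 1},{"linear": [-78,47,-132],"claw": 1},{"linear": [-78,47,-140],"claw": 1},{"linear": [-78,47,-150],"claw": 1},{"linear": [-78,47,-154],"claw": 1},{"linear": [-78,47,-157],"claw": 1},{"linear": [-78,47,-160],"claw": 1},{"linear": [-78,47,-162],"claw": 1},{"linear": [-78,47,-162],"claw": 1}]'

```text
validation failed for argument at $.mo...
```

>>> servo_tool --motion '[{"linear": [-40,24,-30],"rotation": [0,0,0],"claw": 1},{"linear": [-78,47,-70],"rotation": [0,0,0],"claw": 1},{"linear": [-78,47,-110],"rotation": [0,0,0],"claw": 1},{"linear": [-78,47,-132],"rotation": [0,0,0],"claw": 1},{"linear": [-78,47,-140],"rotation": [0,0,0],"claw": 1},{"linear": [-78,47,-150],"rotation": [0,0,0],"claw": 1},{"linear": [-78,47,-154],"rotation": [0,0,0],"claw": 1},{"linear": [-78,47,-157],"rotation": [0,0,0],"claw": 1},{"linear": [-78,47,-160],"rotation": [0,0,0],"claw": 1},{"linear": [-78,47,-162],"rotation": [0,0,0],"claw": 1},{"linear": [-78,47,-162],"rotation": [0,0,0],"claw": 1}]'

```text
time: 3.4
eef_pos: [492.1, 117.0, 85.6]
ee_rot: [0.0, 0.77, 0.638, 0.0]
contact_force: [0.1, -0.3, 0.4]
finger_gap: 0.2
grip_force: 0.2
```

>>> servo_tool --motion '[{"linear": [0,0,-3],"rotation": [0,0,0],"claw": 1},{"linear": [0,0,-6],"rotation": [0,0,0],"claw": 1},{"linear": [0,0,-6],"rotation": [0,0,0],"claw": 1}]'

```text
time: 3.78
eef_pos: [491.7, 117.0, 79.2]
ee_rot: [-0.0, 0.77, 0.638, -0.0]
contact_force: [0.3, 0.2, -0.4]
finger_gap: 0.6
grip_force: 0.3
```

>>> servo_tool --motion '[{"linear": [0,0,-10],"rotation": [0,0,0],"claw": 1},{"linear": [0,0,-20],"rotation": [0,0,0],"claw": 1},{"linear": [0,0,10],"rotation": [0,0,0],"claw": 1},{"linear": [0,0,35],"rotation": [0,0,0],"claw": 1},{"linear": [24,-4.5,35],"rotation": [0,0,0],"claw": 1},{"linear": [47.1,-8.9,35],"rotation": [0,0,0],"claw": 1},{"linear": [47.1,-8.9,20],"rotation": [0,0,0],"claw": 1},{"linear": [47.1,-8.9,12],"rotation": [0,0,0],"claw": 1},{"linear": [47.1,-8.9,8],"rotation": [0,0,0],"claw": 1},{"linear": [47.1,-8.9,5],"rotation": [0,0,0],"claw": 1},{"linear": [47.1,-8.9,5],"rotation": [0,0,0],"claw": 1}]'

```text
time: 5.15
eef_pos: [538.8, 108.2, 84.4]
ee_rot: [-0.0, 0.77, 0.638, -0.0]
contact_force: [-0.8, -1.6, 0.1]
finger_gap: 0.6
grip_force: 0.2
```

>>> servo_tool --motion '[{"linear": [0,0,-5],"rotation": [0,0,0],"claw": 1},{"linear": [0,0,-15],"rotation": [0,0,0],"claw": 1},{"linear": [0,0,-25],"rotation": [0,0,0],"claw": 1},{"linear": [0,0,5],"rotation": [0,0,0],"claw": 1},{"linear": [0,0,30],"rotation": [0,0,0],"claw": 1},{"linear": [24,-4.5,30],"rotation": [0,0,0],"claw": 1},{"linear": [47.3,-9,30],"rotation": [0,0,0],"claw": 1},{"linear": [47.3,-9,15],"rotation": [0,0,0],"claw": 1},{"linear": [47.3,-9,7],"rotation": [0,0,0],"claw": 1},{"linear": [47.3,-9,3],"rotation": [0,0,0],"claw": 1},{"linear": [47.3,-9,0],"rotation": [0,0,0],"claw": 1},{"linear": [47.3,-9,0],"rotation": [0,0,0],"claw": 1}]'

```text
time: 6.65
eef_pos: [584.2, 99.2, 87.2]
ee_rot: [-0.001, 0.77, 0.638, -0.002]
contact_force: [-16.0, -2.2, 28.2]
finger_gap: 0.8
grip_force: 14.1
```

>>> servo_tool --motion '[{"linear": [0,0,10],"rotation": [0,0,0],"claw": 1},{"linear": [0,0,30],"rotation": [0,0,0],"claw": 1},{"linear": [24,-4.5,30],"rotation": [0,0,0],"claw": 1},{"linear": [47.3,-9,30],"rotation": [0,0,0],"claw": 1},{"linear": [47.3,-9,15],"rotation": [0,0,0],"claw": 1},{"linear": [47.3,-9,7],"rotation": [0,0,0],"claw": 1},{"linear": [47.3,-9,3],"rotation": [0,0,0],"claw": 1},{"linear": [47.3,-9,1],"rotation": [0,0,0],"claw": 1},{"linear": [47.3,-9,1],"rotation": [0,0,0],"claw": 1}]'

```text
time: 7.78
eef_pos: [631.7, 90.3, 87.3]
ee_rot: [-0.001, 0.77, 0.638, -0.002]
contact_force: [-10.8, -0.8, 16.5]
finger_gap: 0.7
grip_force: 8.6
```

Well 3 is blocked. Well 7 next, shift (13.4, 71).

>>> servo_tool --motion '[{"linear": [0,0,10],"rotation": [0,0,0],"claw": 1},{"linear": [0,0,30],"rotation": [0,0,0],"claw": 1},{"linear": [7,36,30],"rotation": [0,0,0],"claw": 1},{"linear": [13.4,71,30],"rotation": [0,0,0],"claw": 1},{"linear": [13.4,71,15],"rotation": [0,0,0],"claw": 1},{"linear": [13.4,71,7],"rotation": [0,0,0],"claw": 1},{"linear": [13.4,71,3],"rotation": [0,0,0],"claw": 1},{"linear": [13.4,71,0],"rotation": [0,0,0],"claw": 1},{"linear": [13.4,71,0],"rotation": [0,0,0],"claw": 1}]'

```text
time: 8.9
eef_pos: [646.5, 160.1, 87.4]
ee_rot: [-0.0, 0.77, 0.638, -0.001]
contact_force: [-8.4, -0.5, 12.4]
finger_gap: 0.9
grip_force: 6.1
```

>>> servo_tool --motion '[{"linear": [0,0,10],"rotation": [0,0,0],"claw": 1},{"linear": [0,0,30],"rotation": [0,0,0],"claw": 1},{"linear": [-24,4.5,30],"rotation": [0,0,0],"claw": 1},{"linear": [-47.2,9,30],"rotation": [0,0,0],"claw": 1},{"linear": [-47.2,9,15],"rotation": [0,0,0],"claw": 1},{"linear": [-47.2,9,7],"rotation": [0,0,0],"claw": 1},{"linear": [-47.2,9,3],"rotation": [0,0,0],"claw": 1},{"linear": [-47.2,9,0],"rotation": [0,0,0],"claw": 1},{"linear": [-47.2,9,0],"rotation": [0,0,0],"claw": 1}]'

```text
time: 10.02
eef_pos: [600.3, 169.8, 87.3]
ee_rot: [-0.0, 0.77, 0.638, -0.001]
contact_force: [-8.1, -2.0, 13.7]
finger_gap: 0.3
grip_force: 6.7
```

>>> servo_tool --motion '[{"linear": [0,0,10],"rotation": [0,0,0],"claw": 1},{"linear": [0,0,30],"rotation": [0,0,0],"claw": 1},{"linear": [-24,4.5,30],"rotation": [0,0,0],"claw": 1},{"linear": [-47.2,9,30],"rotation": [0,0,0],"claw": 1},{"linear": [-47.2,9,15],"rotation": [0,0,0],"claw": 1},{"linear": [-47.2,9,7],"rotation": [0,0,0],"claw": 1},{"linear": [-47.2,9,3],"rotation": [0,0,0],"claw": 1},{"linear": [-47.2,9,0],"rotation": [0,0,0],"claw": 1},{"linear": [-47.2,9,0],"rotation": [0,0,0],"claw": 1}]'

```text
time: 11.15
eef_pos: [552.9, 178.9, 85.3]
ee_rot: [-0.0, 0.77, 0.638, -0.0]
contact_force: [-0.3, -0.3, 0.8]
finger_gap: 0.5
grip_force: 0.2
```

Well 5 is free.

>>> servo_tool --motion '[{"linear": [0,0,-5],"rotation": [0,0,0],"claw": 1},{"linear": [0,0,-15],"rotation": [0,0,0],"claw": 1},{"linear": [0,0,-25],"rotation": [0,0,0],"claw": 1},{"linear": [0,0,5],"rotation": [0,0,0],"claw": 1},{"linear": [0,0,30],"rotation": [0,0,0],"claw": 1},{"linear": [-24,4.5,30],"rotation": [0,0,0],"claw": 1},{"linear": [-47.3,9,30],"rotation": [0,0,0],"claw": 1},{"linear": [-47.3,9,15],"rotation": [0,0,0],"claw": 1},{"linear": [-47.3,9,7],"rotation": [0,0,0],"claw": 1},{"linear": [-47.3,9,3],"rotation": [0,0,0],"claw": 1},{"linear": [-47.3,9,0],"rotation": [0,0,0],"claw": 1},{"linear": [-47.3,9,0],"rotation": [0,0,0],"claw": 1}]'

```text
time: 12.65
eef_pos: [505.6, 187.9, 85.3]
ee_rot: [-0.0, 0.77, 0.638, -0.0]
contact_force: [-1.6, 0.5, 1.1]
finger_gap: 0.7
grip_force: 0.2
```

Free wells are 0, 1, 4 and 5, and blocked ones are 2, 3, 6 and 7. Now to look at the strip from close by.

>>> servo_tool --motion '[{"linear": [0,0,-5],"rotation": [0,0,0],"claw": 1},{"linear": [0,0,-15],"rotation": [0,0,0],"claw": 1},{"linear": [0,0,-25],"rotation": [0,0,0],"claw": 1},{"linear": [0,0,25],"rotation": [0,0,0],"claw": 1},{"linear": [0,0,80],"rotation": [0,0,0],"claw": 1},{"linear": [5,-40,120],"rotation": [0,0,0],"claw": 0.3},{"linear": [15,-90,165],"rotation": [0,0,5],"claw": 0.3},{"linear": [25,-150,165],"rotation": [0,0,10],"claw": 0.3},{"linear": [35,-210,165],"rotation": [0,0,15],"claw": 0.3},{"linear": [45,-270,165],"rotation": [0,0,17.7],"claw": 0.3},{"linear": [55,-330,165],"rotation": [0,0,17.7],"claw": 0.3},{"linear": [65,-380,165],"rotation": [0,0,17.7],"claw": 0.3},{"linear": [70,-403,165],"rotation": [0,0,17.7],"claw": 0.3},{"linear": [70,-403,165],"rotation": [0,0,17.7],"claw": 0.3},{"linear": [70,-403,165],"rotation": [0,0,17.7],"claw": 0.3}]'

```text
time: 14.52
eef_pos: [575.2, -213.4, 250.0]
ee_rot: [-0.001, 0.662, 0.749, 0.0]
contact_force: [0.5, -0.1, -0.0]
finger_gap: 29.8
grip_force: 0.0
```

```bash
python3 - <<'E'
from h import *
n="wrist"; p,d=viewer.grab_frame(n); cv2.imwrite("pics/w2.png",p); W=cloud(n,d)
for P in clus(W,100,118,(430,720,-230,-80)): print("fin",len(P),*rect(P),np.median(P[:,2]).round(1))
for P in clus(W,42,56,(400,760,-260,-50)): 
    if len(P)>300: print("strip",len(P),*rect(P),np.median(P[:,2]).round(1))
s=telemetry.read_state();print(s["eef_pos"],s["ee_rot"],s["contact_force"],s["finger_gap"])
n="scene"; viewer.grab_frame(n); print(spotter.recognise(n,"logger")[:2])
E
```

```text
fin 955 [ 495. -151.] [39.9 15. ] -83.7 108.6
fin 859 [ 548.8 -144.8] [38.8 14. ] -83.9 108.8
fin 898 [ 602.2 -138.5] [39.6 14.2] -83.1 108.7
fin 958 [ 655.7 -132.2] [39.7 14.6] -83.2 108.6
strip 762 [ 728.8 -104.6] [108.6   6.1] 86.3 49.2
strip 2456 [569.7 -91. ] [235.3   8.7] 6.7 48.7
strip 1946 [ 581.3 -192.3] [235.8   8.4] 6.7 48.8
[ 575.35214533 -213.19061682  250.25283928] [-4.75407856e-04  6.62039126e-01  7.49469109e-01  1.54374693e-04] [ 0.00860883 -0.09566061  0.08974934] 30.561182631013672
[{'bbox': [424.9, 260.9, 38.1, 33.7], 'score': 0.55}]
```

View pics/w2.png

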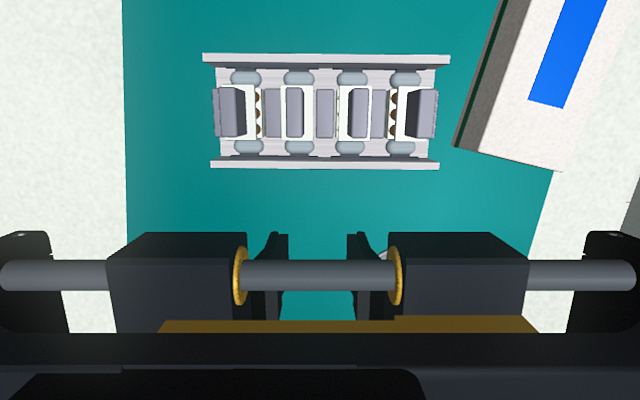

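The picture shows four cassettes in the strip, fin tops at px (230,111), (292,111), (355,111), (420,111), in line with the measured positions. Grasping the one at (655.7, -132.2).

>>> servo_tool --motion '[{"linear": [40,40,-20],"rotation": [0,0,0],"claw": 0.3},{"linear": [80.4,81,-50],"rotation": [0,0,0],"claw": 0.3},{"linear": [80.4,81,-85],"rotation": [0,0,0],"claw": 0.3},{"linear": [80.4,81,-120],"rotation": [0,0,0],"claw": 0.3},{"linear": [80.4,81,-140],"rotation": [0,0,0],"claw": 0.3},{"linear": [80.4,81,-152],"rotation": [0,0,0],"claw": 0.3},{"linear": [80.4,81,-152],"rotation": [0,0,0],"claw": 0.3},{"linear": [80.4,81,-152],"rotation": [0,0,0],"claw": 1},{"linear": [80.4,81,-152],"rotation": [0,0,0],"claw": 1},{"linear": [80.4,81,-152],"rotation": [0,0,0],"claw": 1},{"linear": [80.4,81,-152],"rotation": [0,0,0],"claw": 1}]' --squeeze 45

```text
time: 16.05
eef_pos: [656.5, -134.2, 99.8]
ee_rot: [0.001, 0.663, 0.749, 0.0]
contact_force: [-0.9, -0.4, 5.4]
finger_gap: 13.8
grip_force: 44.9
```

>>> servo_tool --motion '[{"linear": [0,0,4],"rotation": [0,0,0],"claw": 1},{"linear": [0,0,10],"rotation": [0,0,0],"claw": 1},{"linear": [0,0,18],"rotation": [0,0,0],"claw": 1},{"linear": [0,0,26],"rotation": [0,0,0],"claw": 1},{"linear": [0,0,34],"rotation": [0,0,0],"claw": 1},{"linear": [0,0,44],"rotation": [0,0,0],"claw": 1},{"linear": [0,0,56],"rotation": [0,0,0],"claw": 1},{"linear": [0,0,80],"rotation": [0,0,0],"claw": 1},{"linear": [0,0,110],"rotation": [0,0,0],"claw": 1},{"linear": [0,0,110],"rotation": [0,0,0],"claw": 1}]'

```text
time: 17.3
eef_pos: [657.9, -134.5, 212.7]
ee_rot: [0.003, 0.663, 0.749, 0.001]
contact_force: [0.1, -0.2, -2.9]
finger_gap: 13.9
grip_force: 44.9
```

```bash
python3 - <<'E'
from h import *
s=telemetry.read_state();print(s["eef_pos"],s["ee_rot"].round(3),s["contact_force"])
n="side"; p,d=viewer.grab_frame(n); cv2.imwrite("pics/s3.png",cv2.resize(p[130:330,200:440],(600,500),interpolation=2)); W=cloud(n,d)
b=(620,690,-170,-95); m=clus(W,100,230,b)
hsv=cv2.cvtColor(p,cv2.COLOR_BGR2HSV); 
for P in m:
  if len(P)>60: print(len(P),P.min(0).round(),P.max(0).round())
E
```

```text
[ 657.870848   -134.4999133   212.74658373] [0.003 0.663 0.749 0.001] [ 0.06155283 -0.1565626  -2.8522034 ]
665 [ 637. -164.  120.] [ 677. -114.  230.]
```

View pics/s3.png

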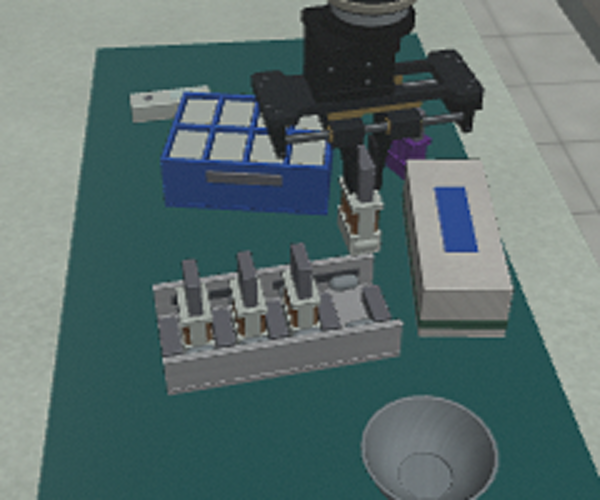

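The cassette is held upright, clear of the strip, with its empty slot at px (350,290). Carrying it above well 5.

>>> servo_tool --motion '[{"linear": [-10,30,20],"rotation": [0,0,-3],"claw": 1},{"linear": [-30,80,30],"rotation": [0,0,-6],"claw": 1},{"linear": [-48,130,30],"rotation": [0,0,-10],"claw": 1},{"linear": [-65,180,30],"rotation": [0,0,-14],"claw": 1},{"linear": [-82,230,30],"rotation": [0,0,-17.7],"claw": 1},{"linear": [-95,270,30],"rotation": [0,0,-17.7],"claw": 1},{"linear": [-103,300,30],"rotation": [0,0,-17.7],"claw": 1},{"linear": [-106,311.5,30],"rotation": [0,0,-17.7],"claw": 1},{"linear": [-106,311.5,20],"rotation": [0,0,-17.7],"claw": 1},{"linear": [-106,311.5,0],"rotation": [0,0,-17.7],"claw": 1},{"linear": [-106,311.5,0],"rotation": [0,0,-17.7],"claw": 1}]'

```text
time: 18.73
eef_pos: [548.1, 176.1, 204.9]
ee_rot: [-0.001, 0.77, 0.637, -0.003]
contact_force: [-0.7, 0.2, -3.1]
finger_gap: 13.6
grip_force: 44.9
```

```bash
python3 - <<'E'
from h import *
s=telemetry.read_state();print(s["eef_pos"],s["ee_rot"].round(3),s["contact_force"])
for n in("side","scene"):
  p,d=viewer.grab_frame(n); cv2.imwrite(f"pics/{n}4.png",p); W=cloud(n,d)
  hsv=cv2.cvtColor(p,cv2.COLOR_BGR2HSV); br=(hsv[...,2]>120)&(hsv[...,1]<40)
  for P in clus(W,100,182,(500,610,120,235)):
    if len(P)>60: print(n,len(P),P.min(0).round(),P.max(0).round(),*rect(P[P[:,2]<175]))
E
```

```text
[548.12531818 176.06612215 204.85983877] [-0.001  0.77   0.637 -0.003] [-0.65294118  0.21773454 -3.12740918]
side 244 [528. 144. 111.] [566. 195. 182.] [546.8 171.3] [53.5 30.5] 79.6
scene 233 [536. 149. 111.] [568. 206. 182.] [558.9 182. ] [58.2 30.2] -64.7
```

>>> servo_tool --motion '[{"linear": [2.4,0,-10],"rotation": [0,0,0],"claw": 1},{"linear": [2.4,0,-20],"rotation": [0,0,0],"claw": 1},{"linear": [2.4,0,-20],"rotation": [0,0,0],"claw": 1},{"linear": [2.4,0,-20],"rotation": [0,0,0],"claw": 1},{"linear": [2.4,0,-20],"rotation": [0,0,0],"claw": 1}]'

```text
time: 19.45
eef_pos: [552.4, 177.7, 189.0]
ee_rot: [0.0, 0.77, 0.638, 0.0]
contact_force: [-0.3, -0.8, -3.2]
finger_gap: 13.5
grip_force: 44.9
```

```bash
python3 - <<'E'
from h import *
s=telemetry.read_state();print(s["eef_pos"],s["ee_rot"].round(3),s["contact_force"])
n="wrist"
p,d=viewer.grab_frame(n); cv2.imwrite("pics/w5.png",p); W=cloud(n,d)
for P in clus(W,40,182,(500,610,120,235)):
    if len(P)>60: print(n,len(P),P.min(0).round(),P.max(0).round())
E
```

```text
[552.44042843 177.71983205 188.99476084] [0.    0.77  0.638 0.   ] [-0.25112011 -0.81643403 -3.21234164]
wrist 11878 [500. 130.  41.] [610. 228. 182.]
```

View pics/w5.png

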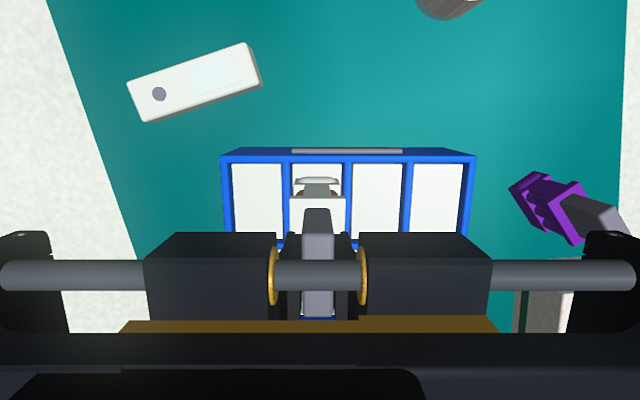

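Cassette fin at px (318,260), centred over well 5 (290–347). Lowering it.

>>> servo_tool --motion '[{"linear": [0,0,-12],"rotation": [0,0,0],"claw": 1},{"linear": [0,0,-20],"rotation": [0,0,0],"claw": 1},{"linear": [0,0,-26],"rotation": [0,0,0],"claw": 1},{"linear": [0,0,-34],"rotation": [0,0,0],"claw": 1},{"linear": [0,0,-42],"rotation": [0,0,0],"claw": 1},{"linear": [0,0,-50],"rotation": [0,0,0],"claw": 1},{"linear": [0,0,-58],"rotation": [0,0,0],"claw": 1},{"linear": [0,0,-66],"rotation": [0,0,0],"claw": 1},{"linear": [0,0,-71],"rotation": [0,0,0],"claw": 1},{"linear": [0,0,-74],"rotation": [0,0,0],"claw": 1},{"linear": [0,0,-74],"rotation": [0,0,0],"claw": 1},{"linear": [0,0,-74],"rotation": [0,0,0],"claw": 1}]'

```text
time: 21.0
eef_pos: [552.3, 177.6, 114.8]
ee_rot: [0.0, 0.77, 0.638, 0.0]
contact_force: [-0.3, -0.8, -2.3]
finger_gap: 13.3
grip_force: 44.9
```

>>> servo_tool --motion '[{"linear": [0,0,-2],"rotation": [0,0,0],"claw": 1},{"linear": [0,0,-2],"rotation": [0,0,0],"claw": 1},{"linear": [0,0,-2],"rotation": [0,0,0],"claw": 0.3},{"linear": [0,0,-2],"rotation": [0,0,0],"claw": 0.3},{"linear": [0,0,-2],"rotation": [0,0,0],"claw": 0.3},{"linear": [0,0,-2],"rotation": [0,0,0],"claw": 0.3},{"linear": [0,0,20],"rotation": [0,0,0],"claw": 0.3},{"linear": [0,0,60],"rotation": [0,0,0],"claw": 0.3},{"linear": [0,0,100],"rotation": [0,0,0],"claw": 0.3},{"linear": [0,-40,100],"rotation": [0,0,0],"claw": 0.3},{"linear": [0,-70,100],"rotation": [0,0,0],"claw": 0.3},{"linear": [0,-70,100],"rotation": [0,0,0],"claw": 0.3},{"linear": [0,-70,100],"rotation": [0,0,0],"claw": 0.3}]'

```text
time: 22.62
eef_pos: [552.2, 108.0, 214.5]
ee_rot: [-0.0, 0.77, 0.638, 0.0]
contact_force: [-0.2, -0.2, -0.8]
finger_gap: 30.6
grip_force: 0.0
```

```bash
python3 - <<'E'
from h import *
s=telemetry.read_state();print(s["eef_pos"],s["ee_rot"].round(3),s["contact_force"],s["finger_gap"])
n="wrist"
p,d=viewer.grab_frame(n); cv2.imwrite("pics/w6.png",p); W=cloud(n,d)
for P in clus(W,110,150,(500,610,120,235)): print(n,len(P),*rect(P),np.median(P[:,2]))
for P in clus(W,77,90,(500,610,120,235)): print("sh",n,len(P),*rect(P),np.median(P[:,2]))
E
```

```text
[552.1762408  107.95972224 214.5243396 ] [-0.     0.77   0.638  0.   ] [-0.23107153 -0.16011672 -0.78535406] 30.574013429784276
wrist 1251 [553.2 179.8] [39.4 13.8] 79.0 121.30915772550107
sh wrist 1130 [553.  179.9] [49.1 29.4] 79.4 81.46665669948135
```

Well 5's cassette is fully down (shoulder 81.5, fin top 121.3). Next cassette.

>>> servo_tool --motion '[{"linear": [10,-50,0],"rotation": [0,0,4],"claw": 0.3},{"linear": [20,-110,0],"rotation": [0,0,9],"claw": 0.3},{"linear": [35,-170,0],"rotation": [0,0,14],"claw": 0.3},{"linear": [45,-220,0],"rotation": [0,0,17.7],"claw": 0.3},{"linear": [50,-246,0],"rotation": [0,0,17.7],"claw": 0.3},{"linear": [50,-246,-10],"rotation": [0,0,17.7],"claw": 0.3},{"linear": [50,-246,-40],"rotation": [0,0,17.7],"claw": 0.3},{"linear": [50,-246,-80],"rotation": [0,0,17.7],"claw": 0.3},{"linear": [50,-246,-103],"rotation": [0,0,17.7],"claw": 0.3},{"linear": [50,-246,-113],"rotation": [0,0,17.7],"claw": 0.3},{"linear": [50,-246,-113],"rotation": [0,0,17.7],"claw": 0.3},{"linear": [50,-246,-113],"rotation": [0,0,17.7],"claw": 0.3},{"linear": [50,-246,-113],"rotation": [0,0,17.7],"claw": 1},{"linear": [50,-246,-113],"rotation": [0,0,17.7],"claw": 1},{"linear": [50,-246,-113],"rotation": [0,0,17.7],"claw": 1},{"linear": [50,-246,-113],"rotation": [0,0,17.7],"claw": 1}]'

```text
time: 24.68
eef_pos: [602.5, -138.6, 102.1]
ee_rot: [0.0, 0.663, 0.749, 0.0]
contact_force: [-1.0, -0.9, 2.9]
finger_gap: 13.7
grip_force: 44.8
```

>>> servo_tool --motion '[{"linear": [0,0,4],"rotation": [0,0,0],"claw": 1},{"linear": [0,0,10],"rotation": [0,0,0],"claw": 1},{"linear": [0,0,18],"rotation": [0,0,0],"claw": 1},{"linear": [0,0,26],"rotation": [0,0,0],"claw": 1},{"linear": [0,0,34],"rotation": [0,0,0],"claw": 1},{"linear": [0,0,44],"rotation": [0,0,0],"claw": 1},{"linear": [0,0,56],"rotation": [0,0,0],"claw": 1},{"linear": [0,0,90],"rotation": [0,0,0],"claw": 1},{"linear": [0,0,130],"rotation": [0,0,0],"claw": 1},{"linear": [0,0,140],"rotation": [0,0,0],"claw": 1},{"linear": [0,0,140],"rotation": [0,0,0],"claw": 1}]'

```text
time: 26.05
eef_pos: [602.4, -138.5, 242.0]
ee_rot: [0.001, 0.663, 0.749, 0.0]
contact_force: [0.0, 0.0, -3.6]
finger_gap: 13.6
grip_force: 44.8
```

>>> servo_tool --motion '[{"linear": [-10,35,0],"rotation": [0,0,-3],"claw": 1},{"linear": [-25,85,0],"rotation": [0,0,-6],"claw": 1},{"linear": [-42,140,0],"rotation": [0,0,-10],"claw": 1},{"linear": [-58,195,0],"rotation": [0,0,-14],"claw": 1},{"linear": [-74,250,0],"rotation": [0,0,-17.7],"claw": 1},{"linear": [-86,290,0],"rotation": [0,0,-17.7],"claw": 1},{"linear": [-94,316,0],"rotation": [0,0,-17.7],"claw": 1},{"linear": [-97.4,326,-20],"rotation": [0,0,-17.7],"claw": 1},{"linear": [-97.4,326,-45],"rotation": [0,0,-17.7],"claw": 1},{"linear": [-97.4,326,-55],"rotation": [0,0,-17.7],"claw": 1},{"linear": [-97.4,326,-55],"rotation": [0,0,-17.7],"claw": 1},{"linear": [-97.4,326,-55],"rotation": [0,0,-17.7],"claw": 1},{"linear": [-97.4,326,-55],"rotation": [0,0,-17.7],"claw": 1}]'

```text
time: 27.68
eef_pos: [505.5, 187.6, 187.6]
ee_rot: [0.0, 0.77, 0.638, 0.001]
contact_force: [0.1, -0.0, -3.1]
finger_gap: 13.5
grip_force: 44.9
```

>>> servo_tool --motion '[{"linear": [0,0,-12],"rotation": [0,0,0],"claw": 1},{"linear": [0,0,-20],"rotation": [0,0,0],"claw": 1},{"linear": [0,0,-28],"rotation": [0,0,0],"claw": 1},{"linear": [0,0,-36],"rotation": [0,0,0],"claw": 1},{"linear": [0,0,-44],"rotation": [0,0,0],"claw": 1},{"linear": [0,0,-52],"rotation": [0,0,0],"claw": 1},{"linear": [0,0,-60],"rotation": [0,0,0],"claw": 1},{"linear": [0,0,-66],"rotation": [0,0,0],"claw": 1},{"linear": [0,0,-70],"rotation": [0,0,0],"claw": 1},{"linear": [0,0,-71],"rotation": [0,0,0],"claw": 1},{"linear": [0,0,-71],"rotation": [0,0,0],"claw": 1},{"linear": [0,0,-71],"rotation": [0,0,0],"claw": 1}]'

```text
time: 29.18
eef_pos: [504.9, 187.6, 115.8]
ee_rot: [0.0, 0.77, 0.638, 0.0]
contact_force: [-0.7, -0.6, -3.0]
finger_gap: 13.6
grip_force: 44.9
```

>>> servo_tool --motion '[{"linear": [0,0,-1],"rotation": [0,0,0],"claw": 1},{"linear": [0,0,-1],"rotation": [0,0,0],"claw": 0.3},{"linear": [0,0,-1],"rotation": [0,0,0],"claw": 0.3},{"linear": [0,0,-1],"rotation": [0,0,0],"claw": 0.3},{"linear": [0,0,-1],"rotation": [0,0,0],"claw": 0.3},{"linear": [0,0,20],"rotation": [0,0,0],"claw": 0.3},{"linear": [0,0,60],"rotation": [0,0,0],"claw": 0.3},{"linear": [0,0,100],"rotation": [0,0,0],"claw": 0.3},{"linear": [0,-40,100],"rotation": [0,0,0],"claw": 0.3},{"linear": [0,-70,100],"rotation": [0,0,0],"claw": 0.3},{"linear": [0,-70,100],"rotation": [0,0,0],"claw": 0.3},{"linear": [0,-70,100],"rotation": [0,0,0],"claw": 0.3}]'

```text
time: 30.68
eef_pos: [504.8, 117.9, 215.5]
ee_rot: [-0.0, 0.77, 0.638, 0.0]
contact_force: [0.7, -0.9, 0.1]
finger_gap: 30.6
grip_force: 0.0
```

```bash
cat > chk.py <<'E'
from h import *
s=telemetry.read_state();print(s["eef_pos"],s["ee_rot"].round(3),s["contact_force"],s["finger_gap"])
p,d=viewer.grab_frame("wrist"); cv2.imwrite("pics/wl.png",p); W=cloud("wrist",d)
for P in clus(W,110,150,(460,680,60,245)): 
  if len(P)>200: print("fin",len(P),*rect(P),np.median(P[:,2]))
for P in clus(W,77,90,(460,680,60,245)):
  if len(P)>200: print("sh",len(P),*rect(P),np.median(P[:,2]))
E
python3 chk.py
```

```text
[504.80002368 117.91884094 215.52669965] [-0.     0.77   0.638  0.   ] [ 0.74635051 -0.87090403  0.05804405] 30.60489223568207
fin 1335 [553.2 180.2] [39.6 14.1] 79.3 121.29301276313237
fin 1229 [505.4 188.2] [39.  13.9] 79.0 121.37119028550188
sh 964 [553.4 180.1] [49.3 30.3] 79.4 81.49790161022793
sh 1112 [505.2 188.1] [48.6 29.5] 79.4 81.50208525512747
```

>>> servo_tool --motion '[{"linear": [8,-50,0],"rotation": [0,0,4],"claw": 0.3},{"linear": [18,-110,0],"rotation": [0,0,9],"claw": 0.3},{"linear": [30,-170,0],"rotation": [0,0,14],"claw": 0.3},{"linear": [40,-230,0],"rotation": [0,0,17.7],"claw": 0.3},{"linear": [44,-262.4,0],"rotation": [0,0,17.7],"claw": 0.3},{"linear": [44,-262.4,-10],"rotation": [0,0,17.7],"claw": 0.3},{"linear": [44,-262.4,-40],"rotation": [0,0,17.7],"claw": 0.3},{"linear": [44,-262.4,-80],"rotation": [0,0,17.7],"claw": 0.3},{"linear": [44,-262.4,-104],"rotation": [0,0,17.7],"claw": 0.3},{"linear": [44,-262.4,-114],"rotation": [0,0,17.7],"claw": 0.3},{"linear": [44,-262.4,-114],"rotation": [0,0,17.7],"claw": 0.3},{"linear": [44,-262.4,-114],"rotation": [0,0,17.7],"claw": 0.3},{"linear": [44,-262.4,-114],"rotation": [0,0,17.7],"claw": 1},{"linear": [44,-262.4,-114],"rotation": [0,0,17.7],"claw": 1},{"linear": [44,-262.4,-114],"rotation": [0,0,17.7],"claw": 1},{"linear": [44,-262.4,-114],"rotation": [0,0,17.7],"claw": 1}]'

```text
time: 32.72
eef_pos: [549.0, -145.0, 102.0]
ee_rot: [0.0, 0.663, 0.749, 0.0]
contact_force: [0.5, -0.1, 3.8]
finger_gap: 13.5
grip_force: 44.9
```

>>> servo_tool --motion '[{"linear": [0,0,4],"rotation": [0,0,0],"claw": 1},{"linear": [0,0,10],"rotation": [0,0,0],"claw": 1},{"linear": [0,0,18],"rotation": [0,0,0],"claw": 1},{"linear": [0,0,26],"rotation": [0,0,0],"claw": 1},{"linear": [0,0,34],"rotation": [0,0,0],"claw": 1},{"linear": [0,0,44],"rotation": [0,0,0],"claw": 1},{"linear": [0,0,56],"rotation": [0,0,0],"claw": 1},{"linear": [0,0,90],"rotation": [0,0,0],"claw": 1},{"linear": [0,0,130],"rotation": [0,0,0],"claw": 1},{"linear": [0,0,140],"rotation": [0,0,0],"claw": 1},{"linear": [0,0,140],"rotation": [0,0,0],"claw": 1}]'

```text
time: 34.1
eef_pos: [549.0, -144.9, 241.9]
ee_rot: [0.001, 0.663, 0.749, 0.0]
contact_force: [-0.8, 0.0, -4.2]
finger_gap: 13.5
grip_force: 44.9
```

>>> servo_tool --motion '[{"linear": [-1,35,0],"rotation": [0,0,-3],"claw": 1},{"linear": [-3,85,0],"rotation": [0,0,-7],"claw": 1},{"linear": [-5,140,0],"rotation": [0,0,-12],"claw": 1},{"linear": [-7,190,0],"rotation": [0,0,-17.7],"claw": 1},{"linear": [-9,230,0],"rotation": [0,0,-17.7],"claw": 1},{"linear": [-10.2,252.4,0],"rotation": [0,0,-17.7],"claw": 1},{"linear": [-10.2,252.4,-20],"rotation": [0,0,-17.7],"claw": 1},{"linear": [-10.2,252.4,-45],"rotation": [0,0,-17.7],"claw": 1},{"linear": [-10.2,252.4,-55],"rotation": [0,0,-17.7],"claw": 1},{"linear": [-10.2,252.4,-55],"rotation": [0,0,-17.7],"claw": 1},{"linear": [-10.2,252.4,-55],"rotation": [0,0,-17.7],"claw": 1},{"linear": [-10.2,252.4,-55],"rotation": [0,0,-17.7],"claw": 1}]'

```text
time: 35.6
eef_pos: [539.3, 107.5, 187.6]
ee_rot: [0.001, 0.77, 0.638, 0.001]
contact_force: [-1.0, -0.2, -2.0]
finger_gap: 13.9
grip_force: 44.9
```

>>> servo_tool --motion '[{"linear": [0,0,-12],"rotation": [0,0,0],"claw": 1},{"linear": [0,0,-20],"rotation": [0,0,0],"claw": 1},{"linear": [0,0,-28],"rotation": [0,0,0],"claw": 1},{"linear": [0,0,-36],"rotation": [0,0,0],"claw": 1},{"linear": [0,0,-44],"rotation": [0,0,0],"claw": 1},{"linear": [0,0,-52],"rotation": [0,0,0],"claw": 1},{"linear": [0,0,-60],"rotation": [0,0,0],"claw": 1},{"linear": [0,0,-66],"rotation": [0,0,0],"claw": 1},{"linear": [0,0,-70],"rotation": [0,0,0],"claw": 1},{"linear": [0,0,-71],"rotation": [0,0,0],"claw": 1},{"linear": [0,0,-71],"rotation": [0,0,0],"claw": 1},{"linear": [0,0,-71],"rotation": [0,0,0],"claw": 1}]'

```text
time: 37.1
eef_pos: [538.7, 107.6, 115.8]
ee_rot: [0.0, 0.77, 0.638, 0.0]
contact_force: [-1.3, 0.3, -0.7]
finger_gap: 13.4
grip_force: 44.9
```

>>> servo_tool --motion '[{"linear": [0,0,-1],"rotation": [0,0,0],"claw": 1},{"linear": [0,0,-1],"rotation": [0,0,0],"claw": 0.3},{"linear": [0,0,-1],"rotation": [0,0,0],"claw": 0.3},{"linear": [0,0,-1],"rotation": [0,0,0],"claw": 0.3},{"linear": [0,0,-1],"rotation": [0,0,0],"claw": 0.3},{"linear": [0,0,20],"rotation": [0,0,0],"claw": 0.3},{"linear": [0,0,60],"rotation": [0,0,0],"claw": 0.3},{"linear": [0,0,100],"rotation": [0,0,0],"claw": 0.3},{"linear": [0,-40,100],"rotation": [0,0,0],"claw": 0.3},{"linear": [0,-70,100],"rotation": [0,0,0],"claw": 0.3},{"linear": [0,-70,100],"rotation": [0,0,0],"claw": 0.3},{"linear": [0,-70,100],"rotation": [0,0,0],"claw": 0.3}]'

```text
time: 38.6
eef_pos: [538.5, 37.9, 215.5]
ee_rot: [-0.0, 0.77, 0.638, 0.0]
contact_force: [0.2, 0.3, -0.0]
finger_gap: 30.0
grip_force: 0.0
```

```bash
python3 chk.py
```

```text
[538.54208687  37.9362771  215.46617533] [-0.     0.77   0.638  0.   ] [ 0.22034465  0.32850307 -0.01327161] 30.006182981996297
fin 893 [503.8 178.5] [21.3 14.4] 80.8 121.07589350293627
fin 745 [551.1 168.8] [17.7 13.8] 79.8 121.23201041277176
fin 1248 [539.2 108.6] [39.6 13.8] 79.0 121.39059097057299
sh 1067 [504.  180.9] [36.6 30.4] 79.3 81.59369387451092
sh 1182 [551.6 172.3] [34.6 29.7] 79.8 81.45951644798083
sh 1134 [539.  108.5] [49.4 29.6] 79.4 81.52692845482318
```

>>> servo_tool --motion '[{"linear": [-10,-40,0],"rotation": [0,0,4],"claw": 0.3},{"linear": [-22,-90,0],"rotation": [0,0,9],"claw": 0.3},{"linear": [-34,-140,0],"rotation": [0,0,14],"claw": 0.3},{"linear": [-43.6,-180,0],"rotation": [0,0,17.7],"claw": 0.3},{"linear": [-43.6,-188.6,0],"rotation": [0,0,17.7],"claw": 0.3},{"linear": [-43.6,-188.6,-10],"rotation": [0,0,17.7],"claw": 0.3},{"linear": [-43.6,-188.6,-40],"rotation": [0,0,17.7],"claw": 0.3},{"linear": [-43.6,-188.6,-80],"rotation": [0,0,17.7],"claw": 0.3},{"linear": [-43.6,-188.6,-104],"rotation": [0,0,17.7],"claw": 0.3},{"linear": [-43.6,-188.6,-114],"rotation": [0,0,17.7],"claw": 0.3},{"linear": [-43.6,-188.6,-114],"rotation": [0,0,17.7],"claw": 0.3},{"linear": [-43.6,-188.6,-114],"rotation": [0,0,17.7],"claw": 0.3},{"linear": [-43.6,-188.6,-114],"rotation": [0,0,17.7],"claw": 1},{"linear": [-43.6,-188.6,-114],"rotation": [0,0,17.7],"claw": 1},{"linear": [-43.6,-188.6,-114],"rotation": [0,0,17.7],"claw": 1},{"linear": [-43.6,-188.6,-114],"rotation": [0,0,17.7],"claw": 1}]'

```text
time: 40.65
eef_pos: [495.2, -151.2, 102.0]
ee_rot: [0.0, 0.663, 0.749, 0.0]
contact_force: [-1.5, 0.2, 2.7]
finger_gap: 13.6
grip_force: 44.8
```

>>> servo_tool --motion '[{"linear": [0,0,4],"rotation": [0,0,0],"claw": 1},{"linear": [0,0,10],"rotation": [0,0,0],"claw": 1},{"linear": [0,0,18],"rotation": [0,0,0],"claw": 1},{"linear": [0,0,26],"rotation": [0,0,0],"claw": 1},{"linear": [0,0,34],"rotation": [0,0,0],"claw": 1},{"linear": [0,0,44],"rotation": [0,0,0],"claw": 1},{"linear": [0,0,56],"rotation": [0,0,0],"claw": 1},{"linear": [0,0,90],"rotation": [0,0,0],"claw": 1},{"linear": [0,0,130],"rotation": [0,0,0],"claw": 1},{"linear": [0,0,140],"rotation": [0,0,0],"claw": 1},{"linear": [0,0,140],"rotation": [0,0,0],"claw": 1}]'

```text
time: 42.02
eef_pos: [495.2, -151.1, 241.8]
ee_rot: [0.001, 0.663, 0.749, 0.0]
contact_force: [0.0, -0.0, -4.5]
finger_gap: 13.9
grip_force: 44.8
```

>>> servo_tool --motion '[{"linear": [0,35,0],"rotation": [0,0,-3],"claw": 1},{"linear": [-1,85,0],"rotation": [0,0,-7],"claw": 1},{"linear": [-2,140,0],"rotation": [0,0,-12],"claw": 1},{"linear": [-3,195,0],"rotation": [0,0,-17.7],"claw": 1},{"linear": [-3,240,0],"rotation": [0,0,-17.7],"claw": 1},{"linear": [-3.4,267.5,0],"rotation": [0,0,-17.7],"claw": 1},{"linear": [-3.4,267.5,-20],"rotation": [0,0,-17.7],"claw": 1},{"linear": [-3.4,267.5,-45],"rotation": [0,0,-17.7],"claw": 1},{"linear": [-3.4,267.5,-55],"rotation": [0,0,-17.7],"claw": 1},{"linear": [-3.4,267.5,-55],"rotation": [0,0,-17.7],"claw": 1},{"linear": [-3.4,267.5,-55],"rotation": [0,0,-17.7],"claw": 1},{"linear": [-3.4,267.5,-55],"rotation": [0,0,-17.7],"claw": 1}]'

```text
time: 43.52
eef_pos: [492.3, 116.4, 187.6]
ee_rot: [0.001, 0.77, 0.638, 0.001]
contact_force: [-0.6, -1.0, -3.4]
finger_gap: 14.0
grip_force: 44.9
```

>>> servo_tool --motion '[{"linear": [0,0,-12],"rotation": [0,0,0],"claw": 1},{"linear": [0,0,-20],"rotation": [0,0,0],"claw": 1},{"linear": [0,0,-28],"rotation": [0,0,0],"claw": 1},{"linear": [0,0,-36],"rotation": [0,0,0],"claw": 1},{"linear": [0,0,-44],"rotation": [0,0,0],"claw": 1},{"linear": [0,0,-52],"rotation": [0,0,0],"claw": 1},{"linear": [0,0,-60],"rotation": [0,0,0],"claw": 1},{"linear": [0,0,-66],"rotation": [0,0,0],"claw": 1},{"linear": [0,0,-70],"rotation": [0,0,0],"claw": 1},{"linear": [0,0,-71],"rotation": [0,0,0],"claw": 1},{"linear": [0,0,-71],"rotation": [0,0,0],"claw": 1},{"linear": [0,0,-71],"rotation": [0,0,0],"claw": 1}]'

```text
time: 45.02
eef_pos: [491.7, 116.5, 115.8]
ee_rot: [0.0, 0.77, 0.638, 0.0]
contact_force: [-0.8, -0.5, -1.8]
finger_gap: 13.5
grip_force: 44.8
```

>>> servo_tool --motion '[{"linear": [0,0,-1],"rotation": [0,0,0],"claw": 1},{"linear": [0,0,-1],"rotation": [0,0,0],"claw": 0.3},{"linear": [0,0,-1],"rotation": [0,0,0],"claw": 0.3},{"linear": [0,0,-1],"rotation": [0,0,0],"claw": 0.3},{"linear": [0,0,-1],"rotation": [0,0,0],"claw": 0.3},{"linear": [0,0,20],"rotation": [0,0,0],"claw": 0.3},{"linear": [0,0,60],"rotation": [0,0,0],"claw": 0.3},{"linear": [0,0,110],"rotation": [0,0,0],"claw": -1},{"linear": [0,0,140],"rotation": [0,0,0],"claw": -1},{"linear": [0,50,140],"rotation": [0,0,0],"claw": -1},{"linear": [0,90,140],"rotation": [0,0,0],"claw": -1},{"linear": [0,110,140],"rotation": [0,0,0],"claw": -1},{"linear": [0,110,140],"rotation": [0,0,0],"claw": -1},{"linear": [0,110,140],"rotation": [0,0,0],"claw": -1},{"linear": [0,110,140],"rotation": [0,0,0],"claw": -1}]'

```text
time: 46.9
eef_pos: [491.7, 225.4, 255.5]
ee_rot: [0.0, 0.77, 0.638, -0.0]
contact_force: [-0.7, -0.2, 0.8]
finger_gap: 86.9
grip_force: 0.0
```

```bash
python3 - <<'E'
from h import *
s=telemetry.read_state();print(s["eef_pos"],s["ee_rot"].round(3),s["contact_force"],s["finger_gap"])
p,d=viewer.grab_frame("wrist"); cv2.imwrite("pics/w7.png",p); W=cloud("wrist",d)
for P in clus(W,20,40,(360,640,230,460)): 
  if len(P)>200: print("logger",len(P),*rect(P),np.median(P[:,2]))
p,d=viewer.grab_frame("side"); W=cloud("side",d); cv2.imwrite("pics/s7.png",p)
for z in((112,130),(77,90)):
  for P in clus(W,*z,(450,680,60,245)): print(z,len(P),*rect(P),np.median(P[:,2]).round(1))
hs=W[(W[...,2]>63)&(W[...,2]<78)&(W[...,0]>350)&(W[...,0]<560)&(W[...,1]<-300)]
print("rest side",rect(hs))
E
```

```text
[491.74271426 225.44431449 255.45351529] [ 0.     0.77   0.638 -0.   ] [-0.68197925 -0.23715047  0.83051523] 86.86134175060819
logger 3472 [466.6 291.7] [110.   36.1] 6.4 28.827160921340877
(112, 130) 40 [504.8 185.2] [43.4 13.5] 80.4 118.1
(112, 130) 39 [551.7 173.8] [39.1 13.5] 80.0 118.2
(112, 130) 46 [491.8 112.8] [39.  14.7] 82.4 118.4
(112, 130) 50 [538. 104.] [40.9 13.2] 78.5 118.4
(77, 90) 39 [511.7 181. ] [54.9 13.2] 78.4 79.8
(77, 90) 33 [561.9 172.4] [44.9 10.7] 71.5 79.4
(77, 90) 65 [490.7 111.1] [49.2 29.5] 81.1 79.8
(77, 90) 69 [537.4 103.1] [50.9 29.9] 76.8 79.2
rest side (array([ 453. , -390.7]), array([79.7, 25.6]), -3.7)
```

View pics/w7.png

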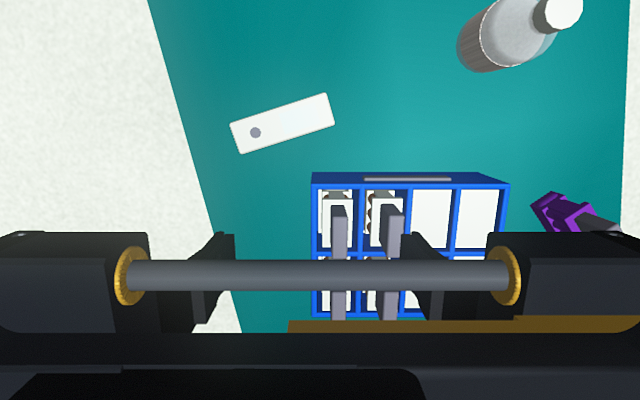

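All four cassettes are down in their wells. The logger lies at px (282,123) = (466.6, 291.7), turned 6.4°, too near the crate for the gripper body to clear well 4's fin. I'll grip its far end, slide it clear along the bench, then regrip at the centre.

>>> servo_tool --motion '[{"linear": [-10,10,0],"rotation": [0,0,-10],"claw": -0.4},{"linear": [-20,20,0],"rotation": [0,0,-20],"claw": -0.4},{"linear": [-30,30,0],"rotation": [0,0,-30],"claw": -0.4},{"linear": [-40,40,0],"rotation": [0,0,-40],"claw": -0.4},{"linear": [-50,50,0],"rotation": [0,0,-50],"claw": -0.4},{"linear": [-63,62,0],"rotation": [0,0,-60],"claw": -0.4},{"linear": [-63,62,-30],"rotation": [0,0,-70],"claw": -0.4},{"linear": [-63,62,-70],"rotation": [0,0,-72.9],"claw": -0.4},{"linear": [-63,62,-110],"rotation": [0,0,-72.9],"claw": -0.4},{"linear": [-63,62,-140],"rotation": [0,0,-72.9],"claw": -0.4},{"linear": [-63,62,-140],"rotation": [0,0,-72.9],"claw": -0.4},{"linear": [-63,62,-140],"rotation": [0,0,-72.9],"claw": -0.4},{"linear": [-63,62,-140],"rotation": [0,0,-72.9],"claw": -0.4}]'

```text
time: 48.62
eef_pos: [429.9, 289.0, 117.5]
ee_rot: [-0.001, 0.998, 0.056, 0.002]
contact_force: [0.2, -0.3, 0.4]
finger_gap: 60.7
grip_force: 0.0
```

```bash
python3 - <<'E'
from h import *
s=telemetry.read_state();print(s["joint_pos"].round(2));q=s["ee_rot"]
from scipy.spatial.transform import Rotation as R
print(R.from_quat(np.r_[q[1:],q[0]]).as_matrix().round(3))
p,d=viewer.grab_frame("scene"); W=cloud("scene",d); cv2.imwrite("pics/sc8.png",p)
for P in clus(W,18,40,(360,640,230,460)): 
  if len(P)>40: print("logger",len(P),*rect(P),np.median(P[:,2]))
E
```

```text
[ 0.44  0.1   1.92 -0.    1.12  1.9 ]
[[ 0.994  0.111  0.003]
 [ 0.111 -0.994  0.001]
 [ 0.003 -0.001 -1.   ]]
logger 450 [467.  290.6] [111.1  37.6] 6.3 27.943485832366193
```

>>> servo_tool --motion '[{"linear": [-1,-1,-25],"rotation": [0,0,0],"claw": -0.4},{"linear": [-1,-1,-50],"rotation": [0,0,0],"claw": -0.4},{"linear": [-1,-1,-70],"rotation": [0,0,0],"claw": -0.4},{"linear": [-1,-1,-77],"rotation": [0,0,0],"claw": -0.4},{"linear": [-1,-1,-77],"rotation": [0,0,0],"claw": -0.4},{"linear": [-1,-1,-77],"rotation": [0,0,0],"claw": 1},{"linear": [-1,-1,-77],"rotation": [0,0,0],"claw": 1},{"linear": [-1,-1,-77],"rotation": [0,0,0],"claw": 1},{"linear": [-1,-1,-77],"rotation": [0,0,0],"claw": 1}]' --squeeze 15

```text
time: 49.8
eef_pos: [427.9, 287.6, 39.0]
ee_rot: [-0.0, 0.998, 0.056, 0.0]
contact_force: [-0.3, 0.1, 2.2]
finger_gap: 36.1
grip_force: 15.0
```

Gripped (36 mm). Sliding it 65 mm in +y.

>>> servo_tool --motion '[{"linear": [0,8,0],"rotation": [0,0,0],"claw": 1},{"linear": [0,20,0],"rotation": [0,0,0],"claw": 1},{"linear": [0,32,0],"rotation": [0,0,0],"claw": 1},{"linear": [0,44,0],"rotation": [0,0,0],"claw": 1},{"linear": [0,56,0],"rotation": [0,0,0],"claw": 1},{"linear": [0,65,0],"rotation": [0,0,0],"claw": 1},{"linear": [0,65,0],"rotation": [0,0,0],"claw": 1},{"linear": [0,65,0],"rotation": [0,0,0],"claw": -0.4},{"linear": [0,65,0],"rotation": [0,0,0],"claw": -0.4},{"linear": [0,65,0],"rotation": [0,0,0],"claw": -0.4},{"linear": [0,65,40],"rotation": [0,0,0],"claw": -0.4},{"linear": [0,65,90],"rotation": [0,0,0],"claw": -0.4},{"linear": [-20,65,140],"rotation": [0,0,0],"claw": -0.4},{"linear": [-45,65,180],"rotation": [0,0,0],"claw": -0.4},{"linear": [-45,65,180],"rotation": [0,0,0],"claw": -0.4},{"linear": [-45,65,180],"rotation": [0,0,0],"claw": -0.4},{"linear": [-45,65,180],"rotation": [0,0,0],"claw": -0.4}]'

```text
time: 51.92
eef_pos: [382.2, 351.8, 216.6]
ee_rot: [0.001, 0.998, 0.056, -0.001]
contact_force: [-1.0, 0.3, -0.8]
finger_gap: 60.6
grip_force: 0.0
```

```bash
python3 - <<'E'
from h import *
s=telemetry.read_state();print(s["eef_pos"],s["joint_pos"].round(2))
for n in("wrist","scene"):
  p,d=viewer.grab_frame(n); W=cloud(n,d)
  for P in clus(W,20,40,(360,640,230,480)): 
    if len(P)>100: print(n,"logger",len(P),*rect(P),np.median(P[:,2]))
E
```

```text
[382.19287006 351.78301429 216.63366373] [ 0.59 -0.01  1.83 -0.    1.32  2.05]
wrist logger 4613 [466.1 358.5] [109.3  36.1] 6.6 28.735907617889804
scene logger 473 [466.  357.7] [114.4  36.6] 6.9 27.971547377493852
```

>>> servo_tool --motion '[{"linear": [42,3,-30],"rotation": [0,0,0],"claw": -0.4},{"linear": [84,6.5,-75],"rotation": [0,0,0],"claw": -0.4},{"linear": [84,6.5,-115],"rotation": [0,0,0],"claw": -0.4},{"linear": [84,6.5,-150],"rotation": [0,0,0],"claw": -0.4},{"linear": [84,6.5,-175],"rotation": [0,0,0],"claw": -0.4},{"linear": [84,6.5,-185],"rotation": [0,0,0],"claw": -0.4},{"linear": [84,6.5,-185],"rotation": [0,0,0],"claw": -0.4},{"linear": [84,6.5,-185],"rotation": [0,0,0],"claw": -0.4},{"linear": [84,6.5,-185],"rotation": [0,0,0],"claw": 1},{"linear": [84,6.5,-185],"rotation": [0,0,0],"claw": 1},{"linear": [84,6.5,-185],"rotation": [0,0,0],"claw": 1},{"linear": [84,6.5,-185],"rotation": [0,0,0],"claw": 1},{"linear": [84,6.5,-185],"rotation": [0,0,0],"claw": 1}]' --squeeze 25

```text
time: 53.65
eef_pos: [466.7, 359.1, 33.9]
ee_rot: [-0.0, 0.998, 0.056, 0.0]
contact_force: [-1.4, -1.0, 3.9]
finger_gap: 35.9
grip_force: 25.0
```

>>> servo_tool --motion '[{"linear": [0,0,10],"rotation": [0,0,0],"claw": 1},{"linear": [0,0,30],"rotation": [0,0,0],"claw": 1},{"linear": [0,0,60],"rotation": [0,0,0],"claw": 1},{"linear": [0,0,100],"rotation": [0,0,0],"claw": 1},{"linear": [0,0,140],"rotation": [0,0,0],"claw": 1},{"linear": [0,0,180],"rotation": [0,0,0],"claw": 1},{"linear": [0,0,209],"rotation": [0,0,0],"claw": 1},{"linear": [0,-20,209],"rotation": [0,0,0],"claw": 1},{"linear": [0,-60,209],"rotation": [0,0,0],"claw": 1},{"linear": [0,-105,209],"rotation": [0,0,0],"claw": 1},{"linear": [0,-150,209],"rotation": [0,0,0],"claw": 1},{"linear": [0,-200,209],"rotation": [0,0,0],"claw": 1},{"linear": [0,-250,209],"rotation": [0,0,0],"claw": 1},{"linear": [0,-290,209],"rotation": [0,0,0],"claw": 1},{"linear": [0,-310,209],"rotation": [0,0,0],"claw": 1},{"linear": [0,-310,209],"rotation": [0,0,0],"claw": 1}]'

```text
time: 55.65
eef_pos: [465.2, 47.0, 241.1]
ee_rot: [0.0, 0.999, 0.054, -0.001]
contact_force: [-0.9, 0.7, -1.0]
finger_gap: 35.9
grip_force: 25.0
```

>>> servo_tool --motion '[{"linear": [-5,-25,0],"rotation": [0,0,0],"claw": 1},{"linear": [-15,-70,0],"rotation": [0,0,-2],"claw": 1},{"linear": [-25,-115,0],"rotation": [0,0,-4],"claw": 1},{"linear": [-35,-160,0],"rotation": [0,0,-6],"claw": 1},{"linear": [-45,-205,0],"rotation": [0,0,-8],"claw": 1},{"linear": [-55,-250,0],"rotation": [0,0,-10.1],"claw": 1},{"linear": [-65,-295,0],"rotation": [0,0,-10.1],"claw": 1},{"linear": [-75,-340,0],"rotation": [0,0,-10.1],"claw": 1},{"linear": [-85,-385,0],"rotation": [0,0,-10.1],"claw": 1},{"linear": [-95,-420,0],"rotation": [0,0,-10.1],"claw": 1},{"linear": [-100,-440,0],"rotation": [0,0,-10.1],"claw": 1},{"linear": [-100,-440,0],"rotation": [0,0,-10.1],"claw": 1},{"linear": [-100,-440,0],"rotation": [0,0,-10.1],"claw": 1},{"linear": [-100,-440,0],"rotation": [0,0,-10.1],"claw": 1}]'

```text
time: 57.4
eef_pos: [367.1, -389.8, 242.5]
ee_rot: [-0.0, 1.0, -0.032, 0.0]
contact_force: [-0.1, 0.6, -1.6]
finger_gap: 35.5
grip_force: 25.0
```

```bash
python3 - <<'E'
from h import *
s=telemetry.read_state();print(s["eef_pos"],s["ee_rot"].round(3),s["joint_pos"].round(2))
p,d=viewer.grab_frame("wrist"); W=cloud("wrist",d); cv2.imwrite("pics/w9.png",p)
for P in clus(W,62,78,(350,600,-480,-300)): 
    if len(P)>100: print("rest",len(P),*rect(P),np.median(P[:,2]),P.min(0),P.max(0))
E
```

```text
[ 367.09685989 -389.8426176   242.52520606] [-0.     1.    -0.032  0.   ] [-0.96  0.01  1.77  0.    1.37  0.67]
rest 2508 [ 453.8 -387.8] [79.3 23.6] -3.4 70.75224190768631 [ 413.64038126 -401.86628048   68.37967355] [ 493.95914144 -374.23268871   73.02370937]
```

View pics/w9.png

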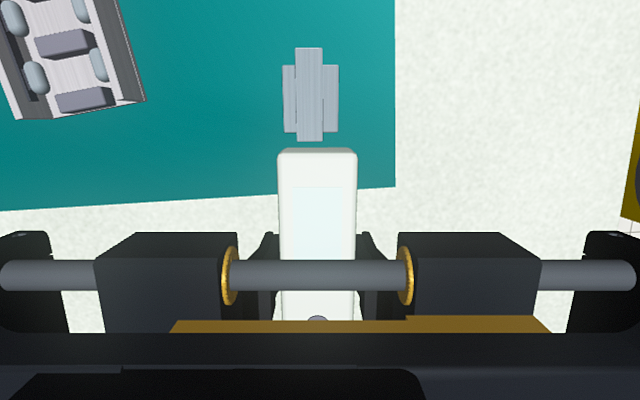

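The rest plate is at px (309,93) = (453.8, -387.8), turned -3.4°, and the logger is square in the gripper.

>>> servo_tool --motion '[{"linear": [15,0,0],"rotation": [0,0,0],"claw": 1},{"linear": [45,1,-20],"rotation": [0,0,0],"claw": 1},{"linear": [75,2,-50],"rotation": [0,0,0],"claw": 1},{"linear": [87.3,2,-80],"rotation": [0,0,0],"claw": 1},{"linear": [87.3,2,-105],"rotation": [0,0,0],"claw": 1},{"linear": [87.3,2,-115],"rotation": [0,0,0],"claw": 1},{"linear": [87.3,2,-115],"rotation": [0,0,0],"claw": 1},{"linear": [87.3,2,-115],"rotation": [0,0,0],"claw": 1},{"linear": [87.3,2,-115],"rotation": [0,0,0],"claw": 1},{"linear": [87.3,2,-115],"rotation": [0,0,0],"claw": 1}]'

```text
time: 58.7
eef_pos: [454.1, -389.4, 128.4]
ee_rot: [0.0, 0.999, -0.032, 0.001]
contact_force: [-0.6, 1.2, -2.2]
finger_gap: 35.8
grip_force: 25.0
```

```bash
python3 - <<'E'
from h import *
s=telemetry.read_state();print(s["eef_pos"],s["ee_rot"].round(3),s["contact_force"])
p,d=viewer.grab_frame("side"); W=cloud("side",d); cv2.imwrite("pics/s10.png",cv2.resize(p[250:400,180:380],(800,600),interpolation=2))
for P in clus(W,82,125,(370,540,-440,-340)): 
    if len(P)>60: print(len(P),*rect(P),P.min(0).round(),P.max(0).round())
E
```

```text
[ 454.11077795 -389.43179825  128.4377033 ] [ 0.     0.999 -0.032  0.001] [-0.64681432  1.23978814 -2.23571242]
329 [ 495.  -396.3] [36.7 26.8] 81.0 [ 479. -414.   93.] [ 508. -376.  125.]
```

View pics/s10.png

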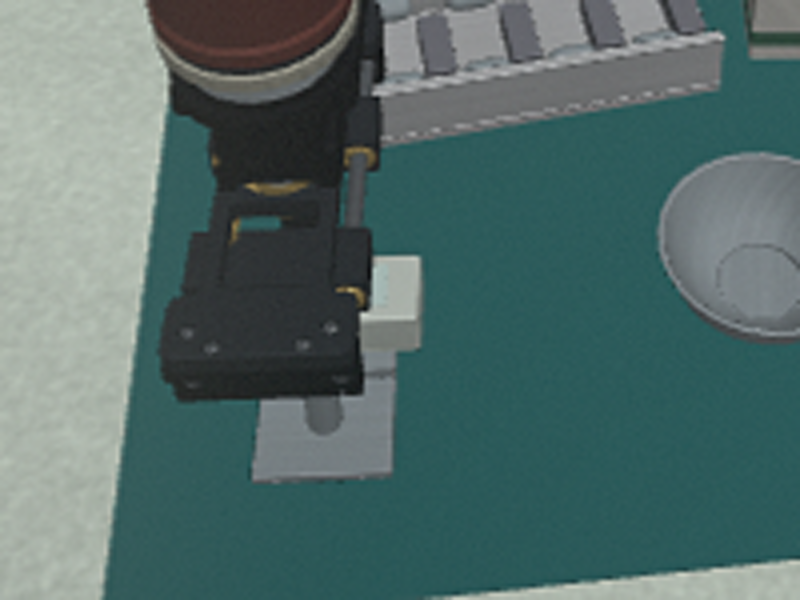

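>>> servo_tool --motion '[{"linear": [0,1.5,-6],"rotation": [0,0,0],"claw": 1},{"linear": [0,1.5,-12],"rotation": [0,0,0],"claw": 1},{"linear": [0,1.5,-17],"rotation": [0,0,0],"claw": 1},{"linear": [0,1.5,-21],"rotation": [0,0,0],"claw": 1},{"linear": [0,1.5,-23],"rotation": [0,0,0],"claw": 1},{"linear": [0,1.5,-23],"rotation": [0,0,0],"claw": 1},{"linear": [0,1.5,-23],"rotation": [0,0,0],"claw": 1},{"linear": [0,1.5,-23],"rotation": [0,0,0],"claw": 1}]'

```text
time: 59.75
eef_pos: [454.0, -387.6, 104.8]
ee_rot: [0.0, 0.999, -0.032, 0.0]
contact_force: [0.7, 0.8, -1.8]
finger_gap: 35.7
grip_force: 25.0
```

>>> servo_tool --motion '[{"linear": [0,0,-0.5],"rotation": [0,0,0],"claw": 1},{"linear": [0,0,-1],"rotation": [0,0,0],"claw": 1},{"linear": [0,0,-1],"rotation": [0,0,0],"claw": 1},{"linear": [0,0,-1],"rotation": [0,0,0],"claw": 1}]' --squeeze 10

```text
time: 60.25
eef_pos: [454.0, -387.6, 103.9]
ee_rot: [0.0, 0.999, -0.032, 0.0]
contact_force: [-1.3, 0.2, 2.4]
finger_gap: 36.3
grip_force: 10.0
```

Contact felt (+2.4 N). Releasing and backing straight up.

>>> servo_tool --motion '[{"linear": [0,0,0],"rotation": [0,0,0],"claw": 0},{"linear": [0,0,0],"rotation": [0,0,0],"claw": -0.2},{"linear": [0,0,0],"rotation": [0,0,0],"claw": -0.4},{"linear": [0,0,0],"rotation": [0,0,0],"claw": -0.4},{"linear": [0,0,5],"rotation": [0,0,0],"claw": -0.4},{"linear": [0,0,20],"rotation": [0,0,0],"claw": -0.4},{"linear": [0,0,50],"rotation": [0,0,0],"claw": -0.4},{"linear": [0,0,90],"rotation": [0,0,0],"claw": -0.4},{"linear": [0,0,140],"rotation": [0,0,0],"claw": -0.4},{"linear": [-50,0,150],"rotation": [0,0,0],"claw": -0.4},{"linear": [-85,0,150],"rotation": [0,0,0],"claw": -0.4},{"linear": [-85,0,150],"rotation": [0,0,0],"claw": -0.4},{"linear": [-85,0,150],"rotation": [0,0,0],"claw": -0.4},{"linear": [-85,0,150],"rotation": [0,0,0],"claw": -0.4}]'

```text
time: 62.0
eef_pos: [369.7, -387.5, 253.7]
ee_rot: [0.0, 0.999, -0.032, 0.0]
contact_force: [-0.5, -0.2, 0.5]
finger_gap: 61.1
grip_force: 0.0
```

```bash
python3 - <<'E'
from h import *
for n in("wrist","side","scene"):
  p,d=viewer.grab_frame(n); W=cloud(n,d); cv2.imwrite(f"pics/{n}11.png",p)
  for P in clus(W,90,112,(370,540,-450,-330)): 
    if len(P)>60: print(n,"logger",len(P),*rect(P),np.median(P[:,2]))
  if n!="wrist":
   for P in clus(W,110,130,(450,680,60,245)): print(n,"fin",len(P),*rect(P),P[:,2].max().round())
a=cv2.imread("pics/scene11.png")[70:350,200:480]; b=cv2.imread("pics/side11.png")[120:400,210:440]
cv2.imwrite("pics/m2.png",cv2.hconcat([cv2.resize(a,(440,440),interpolation=2),cv2.resize(b,(360,440),interpolation=2)]))
E
```

```text
wrist logger 5672 [ 452.8 -387.4] [109.1  36. ] -3.5 98.49122753285313
side logger 1026 [ 452.6 -390.5] [109.8  37.5] -3.6 96.70957280416349
side fin 45 [504.1 183.5] [39.8 13.8] 79.1 121.0
side fin 41 [552.3 174.2] [37.8 13.4] 81.5 121.0
side fin 53 [491.5 113.4] [42.7 13.1] 79.5 122.0
side fin 51 [538.3 104.2] [39.7 12.9] 78.1 121.0
scene logger 309 [ 453.8 -387.1] [112.5  44.8] -4.0 98.43890742210603
scene fin 77 [492.4 117. ] [42.5 15.5] 80.4 128.0
scene fin 76 [539.8 108.5] [38.3 16.2] 77.9 127.0
scene fin 83 [505.8 186.6] [43.6 16.7] 81.2 128.0
scene fin 84 [553.8 179.5] [42.  14.6] 78.9 128.0
```

View pics/m2.png

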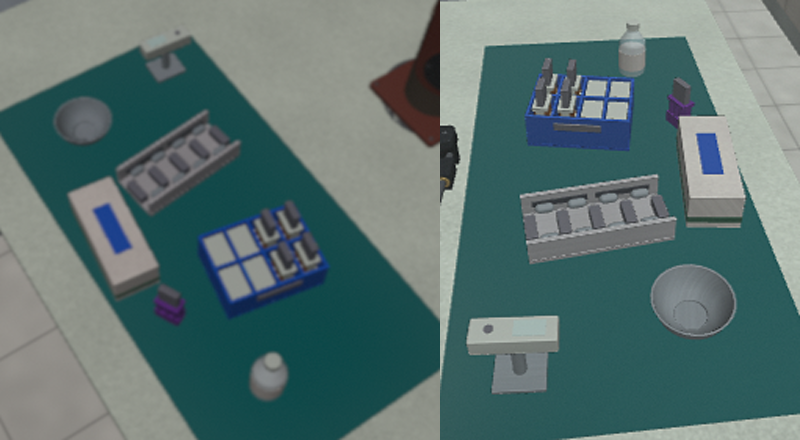

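The picture shows all four cassettes down in the free wells (right px ~540–575, 60–115) and the strip empty. The logger is level and within about 1 mm of centred on its rest (right px 513,335), and the bystanders have not moved. Handing in.

```bash
python3 -c "
from h import *
print(finish_job())"
```

```text
the job is handed in; nothing more can be done
None
```

The job is done and handed in at about 62 s: wells 0, 1, 4 and 5 felt free and 2, 3, 6 and 7 blocked, all four cassettes stand fully down in the free wells, the logger lies within about 1 mm of centred on its rest, and the sanitiser, dish and glove box were left alone.

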